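# Strap down the test plate and hold the gauge probe on its ringed spot

## Robot

A 6-joint arm with a two-finger parallel gripper is mounted at the origin on a cart in front of the work surface, level with it; the furniture and walls round the work are solid. World frame = base frame: x ahead of the robot, y to its left, z up, the work surface at z = 0. Lengths are in m, angles in rad, forces in N, time in s.
With the tool pointing down it reaches from about 0.375 to 0.9 m from the base axis. Payload 3.1 kg.
Tool frame: the origin (TCP) lies between the finger pads; the fingertips stand 19 mm ahead of it and the grasp point (between the pads) is the TCP; z points along the fingers, y is the direction in which the jaws open and shut (so a half turn about z gives the same grasp; the last joint's range is limited). The gripper opens to 85 mm and grips with 20 to 120 N. Pads are 22 mm wide; open, the fingers measure 114 mm over their backs; the gripper's body (76 mm by 85 mm) begins 54 mm behind the grasp point. The pads swing forward as they close: fully open they stand 13 mm farther back than shut.
Start: joints at [0.974, 0.527, 1.433, -0, 1.181, -0.178], TCP at [0.254, 0.571, 0.25] pointing down, gripper open.
Joint ranges: [-3.08, 3.08], [-0.75, 2.2], [0.22, 2.44], [-1.43, 4.57], [0, 2.65], [-2.85, 2.85]. Speed limits (rad/s): [2.79, 2.79, 3.14, 3.14, 3.14, 3.14].

## Interface

Orientations are given as a unit quaternion [x, y, z, w].
In Python, from station import manip, optics, job gives the robot as it stands.
- The arm moves only by the shell command python3 -m inch 'ROWS' [OPENING] [FORCE]. ROWS is JSON, one flat list of numbers, 4 for each row, row after row: the shift along the world's x, y, z in cm, then the turn about the world's z in rad. A call has 1 to 20 rows; each row shifts and turns the commanded pose from where the row before left it; what a row does not reach is not made up. A row lasts 1/8 s, in which the tool goes at most 62.5 mm and 10.7 degrees, less where a joint would pass 70% of its speed; a pose out of reach is approached as far as the arm can. A call with a gripper value outside its range is refused whole. OPENING is the opening in per cent of the stroke, from 0 (shut) to 100 (fully open), set as the call begins (- or left out, the last holds). The fingers move at their own pace and stop on an object; FORCE is the grip in N (left out, the last holds). Time passes only in rows, so rows that do not move let the fingers close. It gives the time, the measured TCP pose, the force and the opening at its end, in the units of the state.
- manip.sense(): the state, without advancing time (a new reading comes with each control period).
- optics.snapshot(name): name is "scene" or "side" or "wrist"; returns (picture, depth): 384x512x3 uint8, red, green, blue; 384x512 float32, m along the optical axis (not along the pixel's ray), 0 where there is no reading.
- optics.camera_model(name): a dict with "mtx" (3x3 intrinsics, pixels), "dist_coeffs" ([k1, k2, p1, p2, k3] as OpenCV has them; the pictures are not rectified), "camera_from_world" (4x4, takes a point from world to camera coordinates); the wrist camera has in their place "tool_from_camera" (4x4, takes a point from camera to tool coordinates, whose origin is the TCP and whose axes are the flange's). Camera axes: x right, y up, looking along -z (the intrinsics and any distortion apply to the point x, -y, -z); pixel columns grow to the right and rows downward; lengths in m; the calibration is good to about 2 mm. A picture is of the moment at which its call begins: read the wrist's pose just before it. camera_model takes no time and is no camera call.
- job.sign_off(): hands the job in, once; it reports no verdict.
The state is a dict: "t": time; "q": joint angles; "qd": joint speeds; "tau": joint torques, N m; "tcp_pos": TCP position; "tool_rot": TCP orientation; "force": force on the tool from outside, world axes, zero at the start; "ft_torque": the same for the moment, N m; "finger_gap": opening from 0.0 (shut) to 1.0 (fully open).
Only numpy, scipy, OpenCV 4.12 (cv2) and the standard library are available. Lean on these libraries where they do the work, as an engineer would, in place of code of your own. Each camera call takes 0.05 s, during which the arm holds its last target.

## Task

Swing the hinged steel strap on the tilted fixture shut over the test plate until it lies flat with its slot over the staple. Only then take the gauge probe out of its stand and set its spring tip inside the engraved ring on the plate, the probe square to the sloping plate and pressed lightly so that the tip is pushed about half-way in and not bottomed. Finish while still holding the probe there, steady, with the strap left shut and the other things on the table left alone.

Things in the scene. Friction and masses are not known exactly. Their poses are not given: they have to be found in the camera images.
- table: Tilted top of the grey fixture, 122 (x) x 140 (y) x 10 mm, fixed. Origin: centre of its upper face, 50 mm above the bench. x is level, pointing away from the robot; y points up the slope (left); z is the slope's outward normal, leaning 20 degrees from vertical to the right. The fixture is turned up to 0.28 rad either way. On it lies the test plate.
- spot (a point): Centre of the engraved ring (16 mm across, between two small crosses 21 mm to either side in y) on the upper face of the aluminium plate, 22 mm nearer to the robot (table's -x) than the table's centre and 5 mm above the table's face. Its z axis is the plate's normal; axes as table.
- strap (a joint): Angle of the hinged steel strap (22 wide, 4 thick, 130 mm long from the hinge). 0 = shut: flat across the plate's far half, pointing down the slope (table's -y), 1.5 mm above the plate, slot over the staple. Grows as it swings up; 1.57 = square to the slope. Starts at 1.15 to 1.45. Stiff hinge (0.09 N m): stays where left, must be pushed all the way; rigid stop at 0.
- strap_hinge (a point): Point on the strap's hinge axis, mid-width, fixed to the table at its local (28, 55, 8.5) mm; the hinge axis runs along the table's x. The strap's mid-plane passes through the axis. The staple, 10 x 4 mm and standing 19 mm above the table's face, is at the table's local (28, -55) mm, 110 mm from the hinge.
- strap_push (a point): Point on the outer face (upper face when shut) of the strap, mid-width, 70 mm from the hinge axis: a good place to push. The strap's own z axis is the outward normal of that face; its y axis points from the free end to the hinge.
- probe_grip (a point): Centre of the gauge probe's round black handle (22 mm diameter, 84 mm long; the handle's top end is 40 mm above this point, its 30 mm wide collar 44 mm below). z is the probe's axis, pointing from the tip to the handle's top. The probe weighs about 0.13 kg and at the start stands upright in its stand with this point 100 mm above the bench; the steel nose below the collar (30 mm long, 18 mm diameter) is in the stand's hole, so lift it straight up by more than 45 mm.
- probe_tip (a point): The very end of the probe's steel spring tip (8 mm diameter, round-ended), 92 mm below probe_grip along the probe's axis when the tip is out. It moves with the tip.
- probe_tip_pin (a joint): How far the spring tip is pushed into the probe, m: 0 = fully out, 0.010 = bottomed. Takes about 1.4 N to start and 5.9 N at 10 mm (450 N/m).
- stand: Grey plastic block 70 x 70 x 50 mm, fixed, with an upright 21 mm through-hole in its centre for the probe. Origin: centre of its underside, on the bench. A wall stands right behind the bench, about 0.65 m ahead of the robot: keep the arm drawn in when swinging across.
- coupon: The bare aluminium test plate, fixed on the table's face, 96 x 64 x 5 mm. Origin and axes as table.
There are look-alikes about, which are no part of the job. Of the things like the part that bears probe_grip, leave any that is blue; of the rest the larger one is meant.

How it is judged:
On the way, in this order (a step that is already met when the one before it is completed fails the run):
1. the strap is shut over the plate (value of joint strap below 0.06 rad), for 0.2 s.
2. the probe is lifted clear of its stand, the strap still shut (z of probe_tip in the frame of stand above 0.045 m and value of joint strap below 0.08 rad), for 0.1 s.
At the end, for the whole second after the job is handed in: strap shut (under 0.08 rad); probe held in the fingers with its tip end within 7.5 mm of the ring's centre, its axis within 0.15 rad of the plate's normal, the spring tip pushed in 2 to 8.5 mm, pressing on the plate with 0.8 to 10 N, still, and resting on neither the strap nor the stand (value of joint strap below 0.08 rad and distance between probe_tip and spot below 0.0075 m and angle between the z axis of probe_grip and the z axis of spot, either way round below 0.15 rad and value of joint probe_tip_pin between 0.002 and 0.0085 m and contact force between probe and coupon between 0.8 and 10 N and contact force between the fingers and probe above 1 N and contact force between probe and strap below 0.3 N and contact force between probe and stand below 0.3 N and linear speed of probe below 0.02 m/s); the arm keeps its last pose, push and grip.
It fails at once if the probe touches the plate before the strap is shut (contact force between probe and coupon above 0.3 N and value of joint strap above 0.15 rad).
It fails at once if the probe is pressed on the plate with more than 20 N (contact force between probe and coupon above 20 N).
It fails at once if a bystander is moved by more than 30 mm (distance of any of specimen_cup, bench_timer, lens_cleaner, slide_pack, immersion_oil, label_tape, marker_black from where it was at the start of the episode above 0.03 m).
It also fails if it takes over 59 s, if anything falls off the work surface, if the arm or the gripper's body presses on something with over 40 N, if the wrist force passes 120 N, or if a joint passes its speed limit or range.

## Working session

There is one attempt and no reset: what is moved stays moved. The work goes in short steps, Python scripts to look and compute and a shell command to move; the robot and the scene stay as the last step left them, time stands still between calls to the robot, and variables do not carry over. Pictures are saved under pics/ and viewed, and the job is handed in when it is done.

```bash
ls; mkdir -p pics; cat > h.py <<'E'
from station import manip, optics, job
import numpy as np, cv2
from scipy.spatial.transform import Rotation as R
def snap(name,fn=None):
    s=manip.sense(); p,d=optics.snapshot(name); m=optics.camera_model(name)
    if 'camera_from_world' in m: T=np.linalg.inv(np.array(m['camera_from_world']))
    else:
        W=np.eye(4);W[:3,:3]=R.from_quat(s['tool_rot']).as_matrix();W[:3,3]=s['tcp_pos'];T=W@np.array(m['tool_from_camera'])
    K=np.array(m['mtx']);D=np.array(m['dist_coeffs'],float)
    np.savez('last_%s.npz'%(fn or name),p=p,d=d,T=T,K=K,D=D)
    if fn: cv2.imwrite('pics/%s.png'%fn,p[...,::-1])
    return p,d,T,K,D
def load(fn):
    z=np.load('last_%s.npz'%fn);return z['p'],z['d'],z['T'],z['K'],z['D']
def ray(V,uv):
    p,d,T,K,D=V
    n=cv2.undistortPoints(np.array(uv,float).reshape(-1,1,2),K,D)[:,0]
    r=np.c_[n[:,0],-n[:,1],-np.ones(len(n))]@T[:3,:3].T
    return T[:3,3],r
def onz(V,uv,z):
    o,r=ray(V,uv); return o+r*((z-o[2])/r[:,2])[:,None]
def dep(V,uv):
    o,r=ray(V,uv);uv=np.array(uv,int).reshape(-1,2);return o+r*V[1][uv[:,1],uv[:,0]][:,None]
def cloud(V):
    h,w=V[1].shape;u,v=np.meshgrid(np.arange(w),np.arange(h))
    o,r=ray(V,np.c_[u.ravel(),v.ravel()]);P=o+r*V[1].reshape(-1,1);P[V[1].ravel()==0]=np.nan
    return P.reshape(h,w,3)
def tri(V1,a,V2,b):
    o1,r1=ray(V1,a);o2,r2=ray(V2,b);r1=r1[0];r2=r2[0]
    A=np.c_[r1,-r2];s=np.linalg.lstsq(A,o2-o1,rcond=None)[0]
    p,q=o1+s[0]*r1,o2+s[1]*r2;return (p+q)/2,np.linalg.norm(p-q)
def proj(V,P):
    p,d,T,K,D=V;c=(np.asarray(P).reshape(-1,3)-T[:3,3])@T[:3,:3];c=c*[1,-1,-1]
    return cv2.projectPoints(c.reshape(-1,1,3),np.zeros(3),np.zeros(3),K,D)[0][:,0]
E
python3 - <<'E'
from h import *
print(manip.sense())
for n in('scene','side','wrist'):
    V=snap(n,n+'0');print(n,V[2][:3,3],V[2][:3,2],V[4],np.nanmin(V[1]),(V[1]>0).mean())
E
```

```text
pics
{'t': 0.0, 'q': array([ 9.73515363e-01,  5.28413945e-01,  1.43388175e+00,  1.40452164e-06,
        1.18139124e+00, -1.78486308e-01]), 'qd': array([ 0.00100297, -0.00079721, -0.00016895, -0.00013387, -0.00216584,
        0.00061708]), 'tau': array([ 5.63839058e-04, -4.42361248e+01, -1.78025669e+01, -1.03901527e-04,
        8.44496477e-03, -7.98938771e-06]), 'tcp_pos': array([0.25374942, 0.57044759, 0.24937219]), 'tool_rot': array([ 2.07870578e-01,  9.78155778e-01, -9.69104627e-04, -3.96661298e-04]), 'force': array([ 0.19233615, -0.15769599, -0.52971407]), 'ft_torque': array([0.03405417, 0.01819944, 0.02056895]), 'finger_gap': 0.9985710386318337}
scene [ 0.10013604 -0.47415978  0.56258682] [-0.52371259 -0.64378415  0.55791316] [-0.09843742  0.          0.          0.          0.        ] 0.0 0.9959157307942709
side [ 0.09361192 -0.54798578  0.46035671] [-0.49375793 -0.74768403  0.44404021] [-0.01227298  0.          0.          0.          0.        ] 0.0 0.9959309895833334
wrist [0.18680342 0.60143051 0.37210665] [-0.26363942  0.11874214  0.95728499] [-0.043145  0.        0.        0.        0.      ] 0.0 0.9959615071614584
```

View pics/scene0.png

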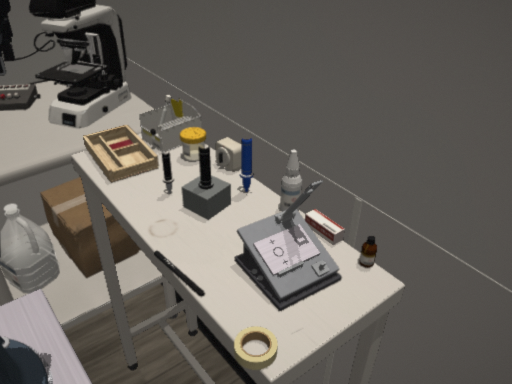

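View pics/side0.png

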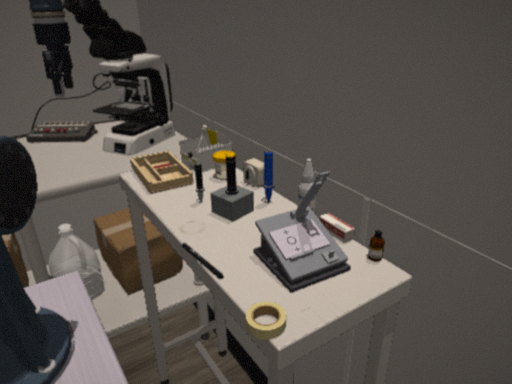

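View pics/wrist0.png

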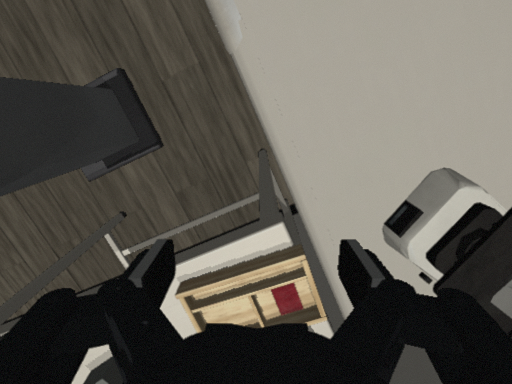

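```bash
python3 - <<'E'
from h import *
for n in('scene0','side0'):
    V=load(n)
    c=V[0][130:310,120:400] if n=='scene0' else V[0][130:310,150:430]
    cv2.imwrite('pics/c_%s.png'%n,cv2.resize(c,(784,504),interpolation=cv2.INTER_CUBIC)[...,::-1])
E
```

```text
(no output)
```

View pics/c_scene0.png

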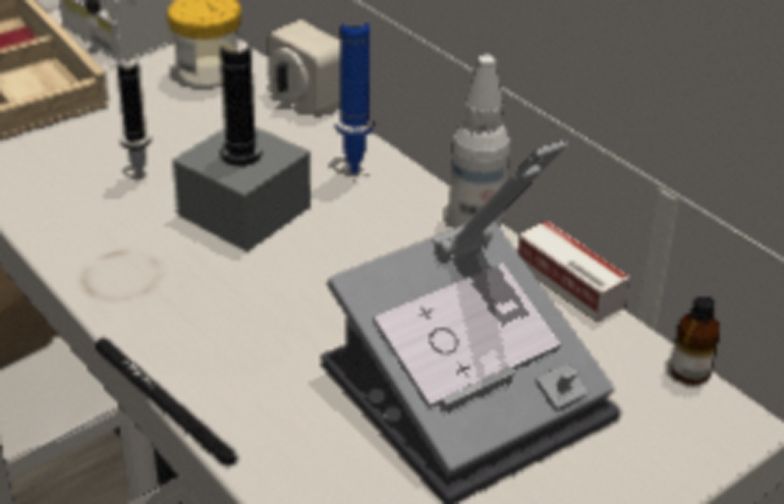

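View pics/c_side0.png

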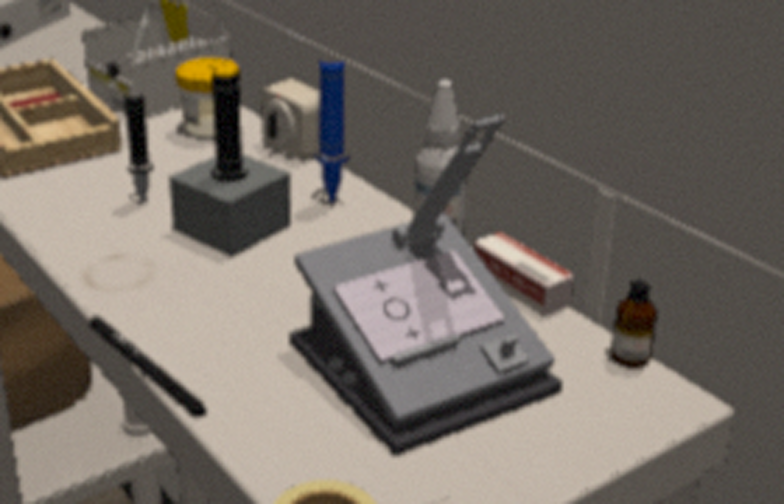

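```bash
python3 - <<'E'
from h import *
A=load('scene0');B=load('side0')
for V,pts in((A,[(278.2,251.4),(272.1,241.8),(285,262.1)]),(B,[(291.8,240),(286.1,232.5),(297.5,248.9)])): print(dep(V,pts))
for a,b in zip([(278.2,251.4),(272.1,241.8),(285,262.1)],[(291.8,240),(286.1,232.5),(297.5,248.9)]): print(tri(A,a,B,b))
# plane fits: pinkish plate px
for V,c in((A,(278,251)),(B,(292,240))):
    C=cloud(V);hsv=cv2.cvtColor(V[0],cv2.COLOR_RGB2HSV)
    X=C[c[1]-12:c[1]+13,c[0]-9:c[0]+12].reshape(-1,3);X=X[~np.isnan(X[:,0])]
    m=np.median(X,0);
    for _ in range(3):
        n=np.linalg.svd(X-X.mean(0))[2][2];n*=np.sign(n[2]);r=(X-X.mean(0))@n;X=X[abs(r)<2*r.std()]
    print('plane n',n,'tilt',np.degrees(np.arccos(n[2])),'yaw of slope',np.arctan2(n[0],-n[1]),r.std(),X.mean(0),len(X))
    # stand top & handle
    for rng in [(.0,.2)]: pass
    # above-table points by region: black handle
    hgt=C[...,2]
    mk=(V[0].max(2)<60)&(hgt>.06)&(hgt<.16)&(C[...,1]>0.05)&(C[...,1]<.45)&(C[...,0]<.65)
    nl,L,S,ce=cv2.connectedComponentsWithStats(mk.astype(np.uint8))
    for i in range(1,nl):
        if S[i,4]>40: Q=C[L==i];print('blk',S[i],np.median(Q,0),Q.min(0),Q.max(0))
E
```

```text
[[ 0.48505283 -0.05558154  0.0534444 ]
 [ 0.48697072 -0.03719253  0.06063552]
 [ 0.48256438 -0.07603877  0.04613751]]
[[ 0.48513232 -0.05884484  0.0550594 ]
 [ 0.48768311 -0.03829032  0.05956001]
 [ 0.48342033 -0.07786271  0.0470422 ]]
(array([ 0.48789964, -0.05386814,  0.05105845]), np.float64(0.001997427137891855))
(array([ 0.49187332, -0.03223401,  0.05483511]), np.float64(0.0008193438807722111))
(array([ 0.48433177, -0.07541806,  0.04502424]), np.float64(0.0018130478961587845))
plane n [-0.02651744 -0.3420347   0.9393131 ] tilt 20.06348213339096 yaw of slope -0.07737372132597065 0.0008302192869480534 [ 0.48623501 -0.05595798  0.05440678] 464
blk [199 148  12  37 338] [0.4950011  0.17824523 0.10127353] [0.48829782 0.17321282 0.06007693] [0.50719076 0.19098664 0.13861907]
blk [162 154   9  18 108] [0.45782112 0.26655312 0.07914986] [0.45292156 0.26200996 0.06012044] [0.46520478 0.27525275 0.09817353]
plane n [-0.03292217 -0.34338815  0.93861638] tilt 20.179520974714716 yaw of slope -0.09558237623956116 0.0007663180606520052 [ 0.48868142 -0.05770351  0.05355577] 468
blk [226 157  10  33 269] [0.49741301 0.17803501 0.1010296 ] [0.49081776 0.17374364 0.06024524] [0.51135881 0.18854563 0.13590858]
blk [194 164   8  17  96] [0.45897721 0.26632718 0.08276843] [0.4543122  0.26188514 0.06047136] [0.46883627 0.27727845 0.09946466]
```

```bash
python3 - <<'E'
from h import *
for n in('scene0','side0'):
    V=load(n);C=cloud(V)
    m=(C[...,2]>.012)&(C[...,0]>.33)&(C[...,0]<.66)&(C[...,1]>-.3)&(C[...,1]<.5)&(C[...,2]<.4)
    # occupancy grid 2cm of max height
    g=np.zeros((17,40))
    P=C[m];i=((P[:,0]-.33)/.02).astype(int);j=((P[:,1]+.3)/.02).astype(int)
    np.maximum.at(g,(i.clip(0,16),j.clip(0,39)),P[:,2]*100)
    print(n,'rows x .33.., cols y -0.3..');print('\n'.join(' '.join('%2d'%v if v>1 else ' .' for v in r) for r in g))
E
python3 -m inch '[1.6,-2.9,0.4,-0.09,1.6,-2.9,0.4,-0.09,1.6,-2.9,0.4,-0.09,1.6,-2.9,0.4,-0.09,1.6,-2.9,0.4,-0.09,1.6,-2.9,0.4,-0.09,1.6,-2.9,0.4,-0.09,1.6,-2.9,0.4,-0.09,1.6,-2.9,0.4,-0.09,1.6,-2.9,0.4,-0.09,1.6,-2.9,0.4,-0.09,1.6,-2.9,0.4,-0.09,1.6,-2.9,0.4,-0.09,1.6,-2.9,0.4,-0.09,0,0,0,0]'
python3 - <<'E'
from h import *
V=snap('wrist','w1');s=manip.sense();print(s['t'],s['tcp_pos'],s['tool_rot'],s['q'],V[2])
E
```

```text
scene0 rows x .33.., cols y -0.3..
 .  .  .  .  .  2  2  2  2  .  .  .  .  .  .  .  .  .  .  .  .  .  .  .  .  .  .  .  .  .  .  .  .  .  .  .  .  .  .  .
 .  .  .  .  .  2  2  .  2  .  .  .  .  .  .  .  .  .  .  .  .  .  .  .  .  .  .  .  .  .  .  .  .  .  .  .  .  .  .  .
 .  .  .  .  .  2  2  1  2  .  .  .  .  .  .  .  .  .  .  .  .  .  .  .  .  .  .  .  .  .  .  .  .  .  3  3  3  3  3  3
 .  .  .  .  .  .  .  1  .  .  .  .  .  .  .  .  .  .  .  .  .  .  .  .  .  .  .  .  .  .  .  .  .  .  3  .  .  .  .  .
 .  .  .  .  .  .  .  .  .  .  .  .  .  .  .  .  .  .  .  .  .  .  .  .  .  .  .  .  .  .  .  .  .  .  3  2  2  2  2  2
 .  .  .  .  .  .  .  .  .  3  4  4  5  5  6  1  .  .  .  .  .  .  .  .  .  .  .  .  3  .  .  .  .  2  2  .  .  .  2  2
 .  .  .  .  .  .  .  .  1  3  4  5  6  6  7  7  .  .  .  .  .  .  1  5  5  5  .  . 10  .  .  .  .  2  2  .  .  .  2  2
 .  .  .  .  .  .  .  .  2  3  4  5  6  6  7  7  .  .  .  .  .  .  5 10 13  5  .  .  3  .  .  .  .  3  3  3  3  3  3  3
 .  .  .  .  .  .  .  .  2  3  4  5  6  6  7  7  .  .  .  .  .  .  5 13 13  5  5  .  .  .  .  .  .  3  3 
[... 2873 characters left out ...]
.  .  .  .  .  .  5  6  5  6  .  .  .  .  .  .  6  6  7
35 39 39 39 39 39 39 39 39 39 39 39 38 39 39 39 39 39 39 39 39 39 39 39 39 39 39 39 39 39 39 39 39 39 38 39 39 39 39 39
t: 2.02
tcp_pos: [0.4793, 0.1634, 0.3064]
tool_rot: [0.745, 0.667, 0.0, 0.0]
force: [-1.2, -0.2, 0.2]
finger_gap: 0.996
2.075 [0.47824345 0.16439751 0.30612352] [ 7.44702573e-01  6.67396383e-01 -1.16477920e-04 -3.64604512e-04] [1.09546238e-01 2.98562032e-01 1.65570321e+00 4.93120690e-04
 1.18794128e+00 2.18743874e-01] [[ 0.99381346  0.10696939  0.02987216  0.48728397]
 [-0.11103987  0.95161328  0.286535    0.23726858]
 [ 0.00222373 -0.28807934  0.95760396  0.42904003]
 [ 0.          0.          0.          1.        ]]
```

View pics/w1.png

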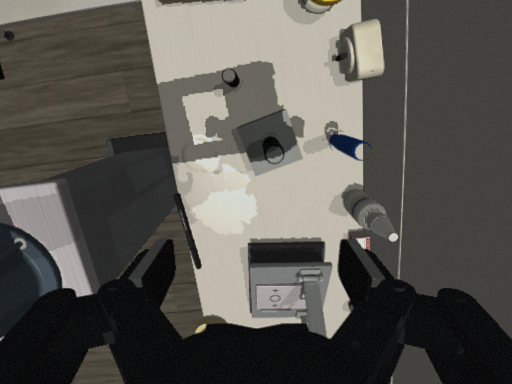

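```bash

python3 -m inch '[0.3,-2.8,-0.4,0,0.3,-2.8,-0.4,0,0.3,-2.8,-0.4,0,0.3,-2.8,-0.4,0,0.3,-2.8,-0.4,0,0,0,0,0]' 0
python3 - <<'E'
from h import *
V=snap('wrist','w2');s=manip.sense();print(s['t'],s['tcp_pos'])
V1=load('w1')
cv2.imwrite('pics/c_w1.png',cv2.resize(V1[0][60:340,180:420],(686,800))[:600,:,::-1])
E
```

```text
t: 2.82
tcp_pos: [0.4927, 0.0248, 0.2858]
tool_rot: [0.745, 0.668, -0.0, -0.001]
force: [0.4, 0.2, -0.5]
finger_gap: -0.003
2.875 [0.49253186 0.02560707 0.2859436 ]
```

View pics/w2.png

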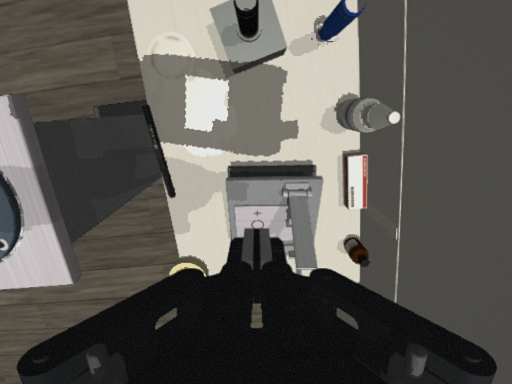

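```bash
python3 - <<'E'
from h import *
V=load('w1');cv2.imwrite('pics/cw1a.png',cv2.resize(V[0][100:190,220:320],(700,630)[:2] and (660,594),interpolation=cv2.INTER_CUBIC)[...,::-1])
cv2.imwrite('pics/cw1b.png',cv2.resize(V[0][235:345,240:350],(594,594),interpolation=cv2.INTER_CUBIC)[...,::-1])
V=load('w2');cv2.imwrite('pics/cw2b.png',cv2.resize(V[0][60:260,180:380],(600,600),interpolation=cv2.INTER_CUBIC)[...,::-1])
E
```

```text
(no output)
```

View pics/cw1a.png

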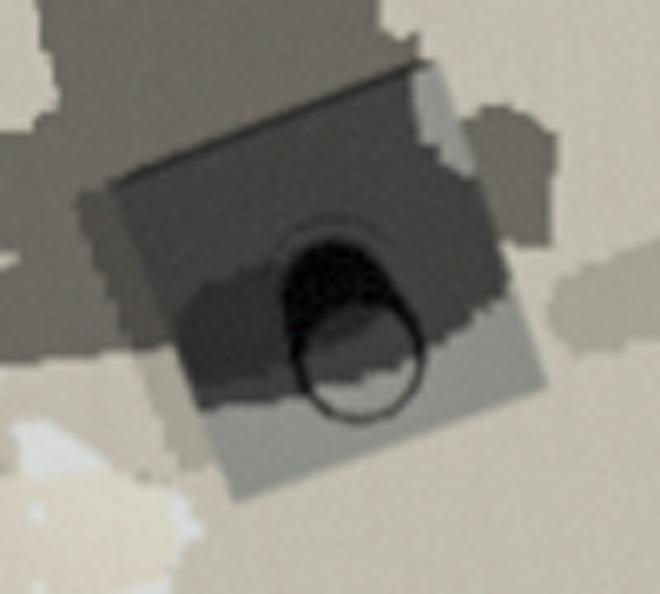

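View pics/cw2b.png

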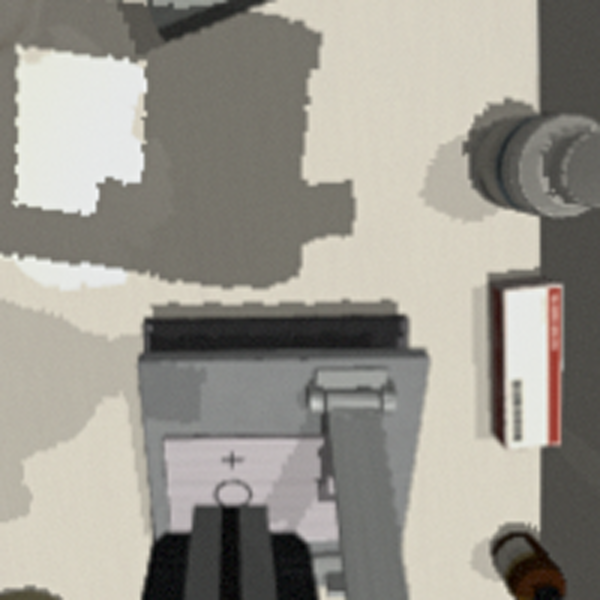

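View pics/cw1b.png

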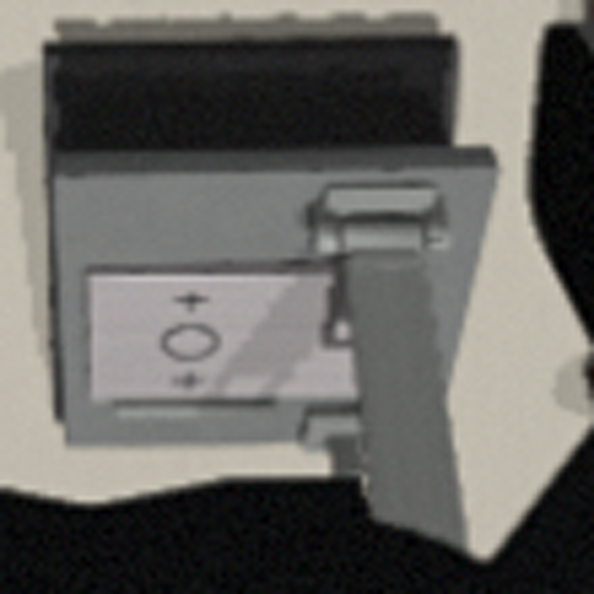

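```bash
python3 - <<'E'
from h import *
A=load('scene0');B=load('side0');W1=load('w1');W2=load('w2')
print('ring',tri(W1,(275.2,298.3),W2,(257.7,224.3)),tri(A,(278.2,251.4),W2,(257.7,224.3)),onz(W2,(257.7,224.3),.0547),onz(W1,(275.2,298.3),.0547),onz(A,(278.2,251.4),.0547),onz(B,(291.8,240),.0547))
print('crossU',tri(W1,(275.4,290.4),W2,(257.3,213.3)),onz(W2,(257.3,213.3),.0619))
print('ring dep',dep(W2,(257.7,222)),dep(W1,(275,294)))
print('hinge',tri(W1,(310.7,278.5),W2,(297.3,192.7)),dep(W2,(297.3,192.7)))
print('handletop',onz(W1,(274.2,154.5),.14),dep(W1,(274.2,154.5)),tri(W1,(274.2,154.5),A,(204.6,147.9)),onz(A,(204.6,147.9),.14),onz(B,(150+228/2.8,130+77/2.8),.14))
# plate normals and edge dir from wrist
for V,u in((W2,(235,207,255,235)),(W1,(258,287,288,307))):
    C=cloud(V)[u[1]:u[3],u[0]:u[2]].reshape(-1,3);c=np.median(C,0)
    X=C[np.linalg.norm(C-c,axis=1)<.05]
    for _ in range(3):
        n=np.linalg.svd(X-X.mean(0))[2][2];n*=np.sign(n[2]);r=(X-X.mean(0))@n;X=X[abs(r)<2*r.std()]
    print(n,np.arctan2(n[0],-n[1]),np.degrees(np.arccos(n[2])),X.mean(0))
# strap plane in side/scene
C=cloud(W2)[200:262,292:316].reshape(-1,3);C=C[C[:,2]>.09];print(len(C))
n=np.linalg.svd(C-C.mean(0))[2][2];print('strap n',n,C.mean(0))
C=cloud(A);m=(C[...,2]>.09)&(C[...,0]>.50)&(C[...,0]<.57)&(C[...,1]<.0)&(C[...,1]>-.14)&(C[...,2]<.2)
X=C[m];print('strap pts',len(X),X.min(0),X.max(0));u,s,v=np.linalg.svd(X-X.mean(0));print(v,X.mean(0))
# stand top edges
E
```

```text
ring (array([ 0.48587787, -0.05397913,  0.05599806]), np.float64(0.00028918903985250934)) (array([ 0.48570949, -0.05518196,  0.0528598 ]), np.float64(0.0004408473347239203)) [[ 0.48596726 -0.05451994  0.0547    ]] [[ 0.48572923 -0.05501811  0.0547    ]] [[ 0.48410358 -0.0566138   0.0547    ]] [[ 0.48547951 -0.05841109  0.0547    ]]
crossU (array([ 0.4873641 , -0.03646935,  0.05981277]), np.float64(1.810814827728632e-05)) [[ 0.48743546 -0.03566202  0.0619    ]]
ring dep [[ 0.48628991 -0.05157695  0.05366459]] [[ 0.48614968 -0.04547357  0.05656242]]
hinge (array([ 0.53983575, -0.0070241 ,  0.08031489]), np.float64(7.794395473971144e-05)) [[ 0.53980684 -0.00705377  0.08022926]]
handletop [[0.50114672 0.18799392 0.14      ]] [[0.50543158 0.17276353 0.05066015]] (array([0.50195877, 0.18668385, 0.13397229]), np.float64(0.001179960555559932)) [[0.49688582 0.17723159 0.14      ]] [[0.49531091 0.16784573 0.14      ]]
[0. 0. 1.] 3.141592653589793 0.0 [nan nan nan]
[0. 0. 1.] 3.141592653589793 0.0 [nan nan nan]
1156
strap n [-0.07674488 -0.83114095 -0.55074035] [ 0.53706572 -0.03884422  0.1253147 ]
strap pts 302 [ 0.5213231  -0.08346766  0.0904058 ] [ 0.54718884 -0.01886867  0.1870032 ]
[[-0.03804615 -0.53918745  0.84132597]
 [ 0.99068278 -0.13052986 -0.03885343]
 [-0.13076744 -0.83200893 -0.53912988]] [ 0.53172926 -0.05488884  0.14344936]<stdin>:13: RuntimeWarning: Mean of empty slice.
  ret = um.true_divide(
  ret = _var(a, axis=axis, dtype=dtype, out=out, ddof=ddof,
  arrmean = um.true_divide(arrmean, div, out=arrmean,
  ret = ret.dtype.type(ret / rcount)
<stdin>:14: RuntimeWarning: Mean of empty slice.
```

```bash

python3 -m inch '[1.13,-0.4,-3,0,1.13,-0.4,-3,0,1.13,-0.4,-3,0,1.13,-0.4,-3,0,0,0,0,0]' 0
python3 -m inch '[-0.05,-1.5,0,0,-0.05,-1.5,0,0,-0.05,-1.5,0,0,-0.05,-0.5,0,0,-0.05,-0.7,-0.7,0,-0.1,-0.7,-0.7,0,-0.1,-0.7,-0.7,0,-0.1,-0.7,-0.7,0,0,0,0,0]'
python3 - <<'E'
from h import *
snap('scene','s3')
E
```

```text
t: 3.5
tcp_pos: [0.5371, 0.0106, 0.1645]
tool_rot: [0.744, 0.668, -0.001, -0.002]
force: [0.5, 0.3, 0.1]
finger_gap: -0.003
t: 4.62
tcp_pos: [0.5321, -0.0694, 0.1373]
tool_rot: [0.744, 0.668, -0.001, -0.001]
force: [0.3, -1.7, 0.2]
finger_gap: -0.0
```

View pics/s3.png

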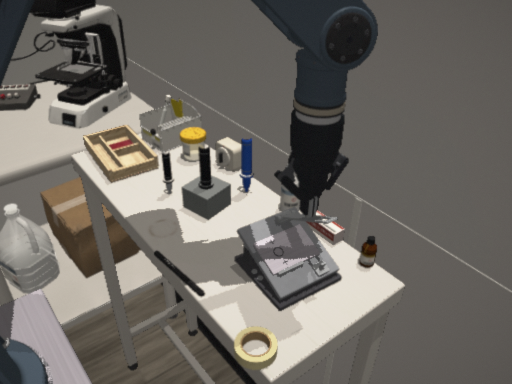

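```bash

python3 -m inch '[-0.05,-0.3,-0.8,0,-0.05,-0.3,-0.8,0,-0.05,-0.3,-0.8,0,-0.05,-0.3,-0.8,0,-0.05,-0.2,-0.8,0,-0.05,-0.3,-0.8,0,0,-0.3,-0.8,0,0,-0.2,-0.3,0,0,0,0,0]'
python3 -m inch '[0,0,-0.2,0,0,0,-0.2,0,0,0,0,0]'

```

```text
t: 5.8
tcp_pos: [0.5297, -0.0913, 0.079]
tool_rot: [0.744, 0.668, -0.0, -0.0]
force: [0.6, 1.6, -0.6]
finger_gap: -0.004
t: 6.18
tcp_pos: [0.5299, -0.091, 0.0753]
tool_rot: [0.744, 0.668, 0.0, 0.0]
force: [-0.7, -0.3, -0.3]
finger_gap: -0.001
```

```bash

python3 -m inch '[0,0,-0.15,0,0,0,-0.15,0,0,0,0,0]'
python3 - <<'E'
from h import *
V=snap('side','d4');
cv2.imwrite('pics/cd4.png',cv2.resize(V[0][180:300,230:370],(700,600),interpolation=cv2.INTER_CUBIC)[...,::-1])
E
```

```text
t: 6.55
tcp_pos: [0.5298, -0.091, 0.0722]
tool_rot: [0.744, 0.668, -0.0, -0.0]
force: [0.2, -0.0, 0.3]
finger_gap: -0.002
```

View pics/cd4.png

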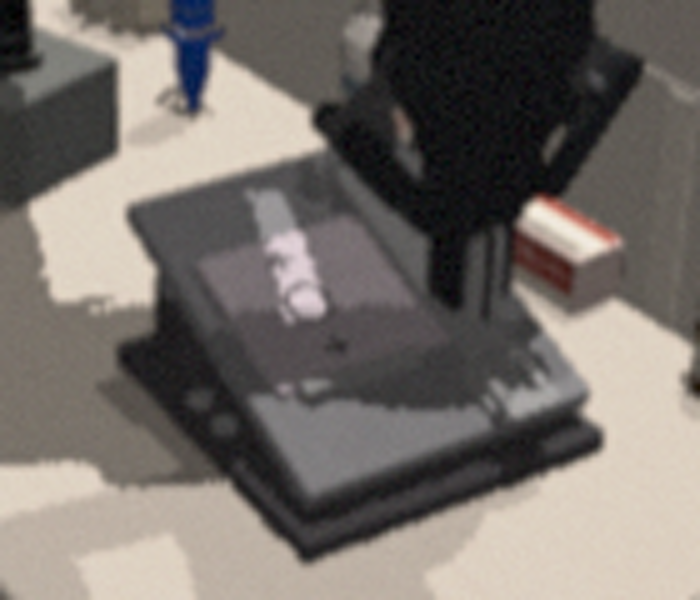

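```bash

python3 -m inch '[0,0,-0.15,0,0,0,-0.15,0,0,0,0,0]'
python3 -m inch '[0,0,-0.1,0,0,0,-0.1,0,0,0,0,0,0,0,0,0]'

```

```text
t: 6.98
tcp_pos: [0.5299, -0.0909, 0.0707]
tool_rot: [0.744, 0.668, 0.0, 0.0]
force: [-1.4, 0.8, 12.3]
finger_gap: -0.002
t: 7.48
tcp_pos: [0.53, -0.0909, 0.0702]
tool_rot: [0.744, 0.668, 0.0, 0.001]
force: [-4.5, 2.9, 22.2]
finger_gap: 0.003
```

```bash

python3 -m inch '[0,0,2,0,0,0,4,0,0,0,4,0,-0.5,2,4,0,-0.5,3,3,0,-0.5,3,3,0,-0.5,3,0,0,0,3,0,0,0,2,0,0,0,0,0,0]' 100
python3 - <<'E'
from h import *
V=snap('wrist','w5');W=snap('scene','s5')
print(manip.sense()['tcp_pos'],manip.sense()['t'])
cv2.imwrite('pics/cs5.png',cv2.resize(W[0][190:310,220:360],(700,600),interpolation=cv2.INTER_CUBIC)[...,::-1])
E
```

```text
t: 8.72
tcp_pos: [0.5093, 0.07, 0.2671]
tool_rot: [0.743, 0.669, -0.0, -0.0]
force: [0.3, -0.1, 0.2]
finger_gap: 0.997
[0.50969698 0.06862301 0.26714153] 8.825
```

View pics/cs5.png

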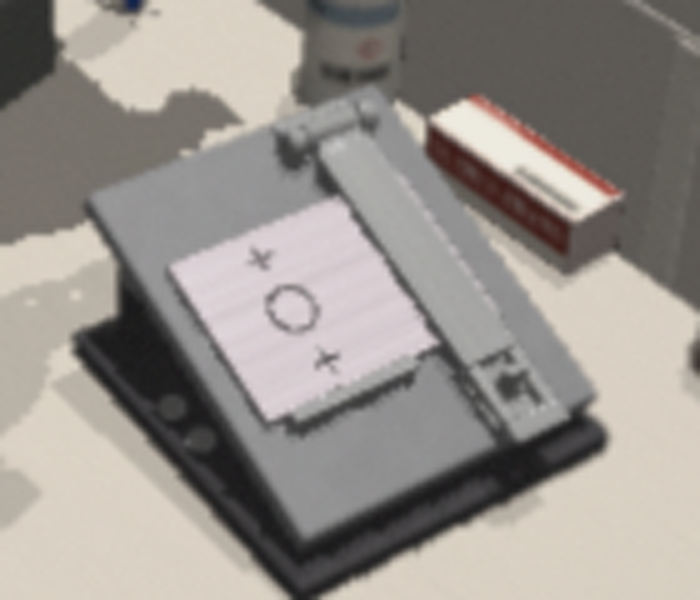

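View pics/w5.png

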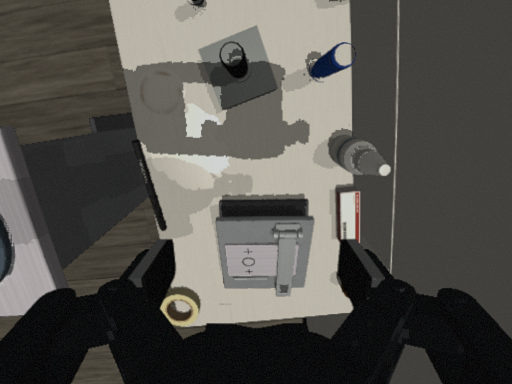

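```bash
python3 - <<'E'
from h import *
V=load('w5')
cv2.imwrite('pics/cw5a.png',cv2.resize(V[0][20:120,180:290],(660,600),interpolation=cv2.INTER_CUBIC)[...,::-1])
cv2.imwrite('pics/cw5b.png',cv2.resize(V[0][200:300,210:320],(660,600),interpolation=cv2.INTER_CUBIC)[...,::-1])
E
```

```text
(no output)
```

View pics/cw5a.png

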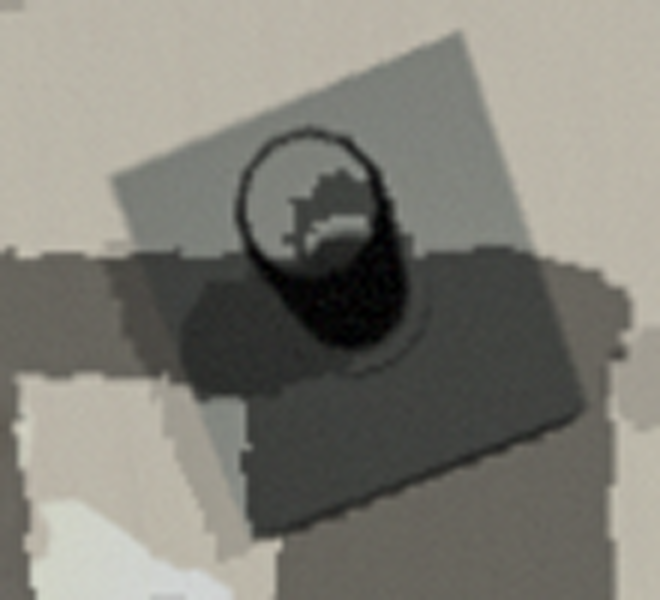

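View pics/cw5b.png

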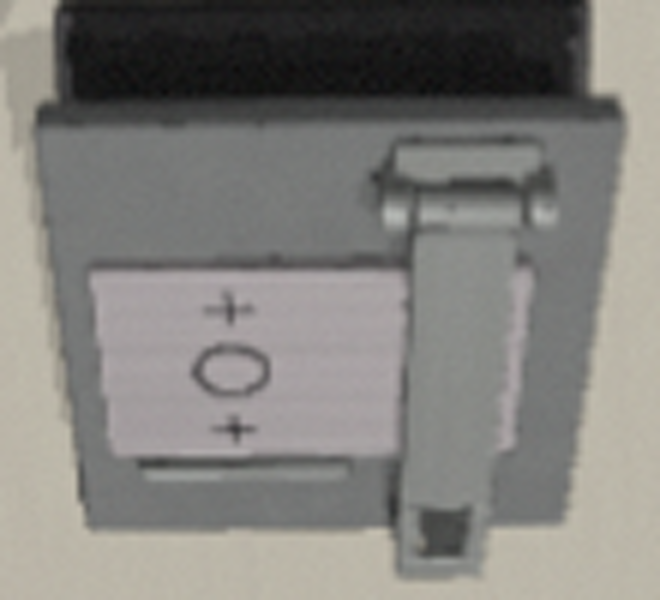

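```bash
python3 - <<'E'
from h import *
W1=load('w1');W2=load('w2');V=load('w5')
print('top',tri(W1,(274.2,154.5),V,(231.7,53.3)),onz(W1,(274.2,154.5),.14),onz(V,(231.7,53.3),.14))
print('ring',tri(W1,(275.2,298.3),V,(248.7,261.8)),tri(W2,(257.7,224.3),V,(248.7,261.8)),onz(V,(248.7,261.8),.0547))
a=onz(V,(248,251.3),.0547+.0072)[0];b=onz(V,(249.3,271.7),.0547-.0072)[0];print(a,b,np.linalg.norm(a-b),'psi',np.arctan2(-(a-b)[0],(a-b)[1]))
# plate edges top: left (90,268) right (533,265)
c=onz(V,(210+90/6,200+268/6),.0547+.0109);d=onz(V,(210+533/6,200+265/6),.0547+.0109);print(c,d,np.arctan2(*(d-c)[0,[1,0]]))
c=onz(V,(210+40/6,200+120/6),.05+.0239);d=onz(V,(210+620/6,200+117/6),.05+.0239);print('table edge',c,d,np.arctan2(*(d-c)[0,[1,0]]),np.linalg.norm(c-d))
# stand collar bottom center / stand corners z=.05
q=onz(V,[(180+110/6,20+178/6),(180+462/6,20+32/6),(180+585/6,20+405/6),(180+258/6,20+537/6)],.05);print(q,q.mean(0))
# strap plane
C=cloud(V)[244:280,281:290].reshape(-1,3);C=C[~np.isnan(C[:,0])];n=np.linalg.svd(C-C.mean(0))[2][2];n*=np.sign(n[2]);print('strap',n,np.degrees(np.arccos(n[2])),C.mean(0))
C=cloud(V)[248:275,232:270].reshape(-1,3);C=C[~np.isnan(C[:,0])];n=np.linalg.svd(C-C.mean(0))[2][2];n*=np.sign(n[2]);print('plate',n,np.degrees(np.arccos(n[2])),np.arctan2(n[0],-n[1]),C.mean(0))
E
```

```text
top (array([0.50144927, 0.18814019, 0.1402752 ]), np.float64(0.0006620174766529364)) [[0.50114672 0.18799392 0.14      ]] [[0.50174835 0.18828786 0.14      ]]
ring (array([ 0.4858077 , -0.05542003,  0.05410601]), np.float64(0.0001887594505659599)) (array([ 0.48614417, -0.05333886,  0.05747912]), np.float64(0.0001280972724337275)) [[ 0.48594645 -0.05501123  0.0547    ]]
[ 0.48747844 -0.03512108  0.0619    ] [ 0.48431975 -0.07505662  0.0475    ] 0.042569765469204844 psi -0.07893048270460104
[[ 0.45951476 -0.02052587  0.0656    ]] [[ 0.55390824 -0.02988957  0.0656    ]] -0.09887512614707013
table edge [[0.45551774 0.01776641 0.0739    ]] [[0.57255679 0.00594506 0.0739    ]] -0.1006620222396387 0.11763454002489968
[[0.45980645 0.21214119 0.05      ]
 [0.52721656 0.22947203 0.05      ]
 [0.5438106  0.16275391 0.05      ]
 [0.47838321 0.14517905 0.05      ]] [0.50230421 0.18738654 0.05      ]
strap [-0.03172795 -0.33702556  0.94096074] 19.78646927211612 [ 0.5346061  -0.05693361  0.06032892]
plate [-0.03247253 -0.33949964  0.94004549] 19.940802139034332 -0.09535811757166122 [ 0.48833896 -0.05505292  0.05350364]
```

```bash

python3 -m inch '[-0.2,3,-1,0,-0.2,3,-1,0,-0.2,3,-1,0,-0.2,2.9,-1,0,0,0,-1,0,0,0,0,0,0,0,0,0]' 55
python3 - <<'E'
from h import *
V=snap('wrist','w6');print(manip.sense()['tcp_pos'],manip.sense()['tool_rot'],manip.sense()['finger_gap'])
E
```

```text
t: 9.7
tcp_pos: [0.5023, 0.1868, 0.2175]
tool_rot: [0.745, 0.667, 0.0, 0.0]
force: [1.4, 0.6, -0.1]
finger_gap: 0.549
[0.50235653 0.18691118 0.21764827] [7.44752904e-01 6.67340236e-01 2.02687307e-04 2.83545132e-04] 0.5499889624180091
```

View pics/w6.png

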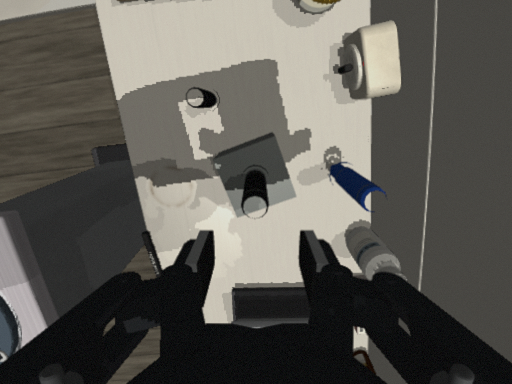

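```bash
python3 - <<'E'
from h import *
V=load('w6');print(onz(V,(255,206),.14))
E
python3 -m inch '[-0.08,0.1,-1.5,0,0,0,-2,0,0,0,-2,0,0,0,-2,0,0,0,-2,0,0,0,-1.5,0,0,0,-0.75,0,0,0,0,0]'
python3 -m inch '[0,0,0,0,0,0,0,0,0,0,0,0,0,0,0,0,0,0,0,0,0,0,0,0]' 0 25
```

```text
[[0.50175394 0.1890595  0.14      ]]
t: 10.75
tcp_pos: [0.5009, 0.1889, 0.0994]
tool_rot: [0.744, 0.668, -0.0, -0.0]
force: [0.2, -0.6, -0.7]
finger_gap: 0.551
t: 11.5
tcp_pos: [0.5013, 0.1891, 0.1005]
tool_rot: [0.744, 0.668, 0.0, 0.0]
force: [-1.2, 0.0, 6.3]
finger_gap: 0.246
```

```bash
python3 -m inch '[0,0,0.4,0,0,0,0.7,0,0,0,0.7,0,0,0,0.7,0,0,0,0.7,0,0,0,0,0]'
python3 - <<'E'
from h import *
W=snap('scene','s7');print(manip.sense()['tcp_pos'])
cv2.imwrite('pics/cs7.png',cv2.resize(W[0][120:240,140:280],(700,600),interpolation=cv2.INTER_CUBIC)[...,::-1])
E
```

```text
t: 12.25
tcp_pos: [0.5015, 0.1891, 0.1325]
tool_rot: [0.744, 0.668, 0.001, 0.0]
force: [-0.6, 0.1, -0.9]
finger_gap: 0.246
[0.50121319 0.18902343 0.13218112]
```

View pics/cs7.png

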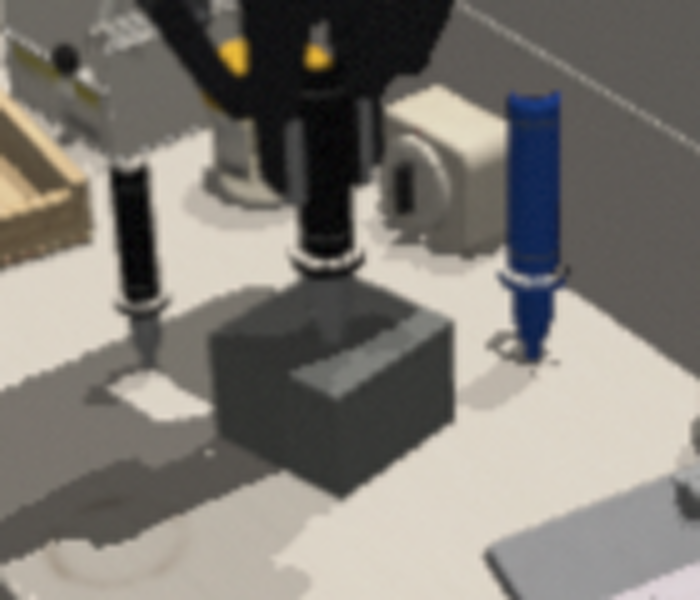

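```bash
python3 -m inch '[-0.06,-0.6,0,0,-0.03,-0.3,0,0,-0.03,-0.3,0,0,-0.03,-0.3,-0.04,0,-0.03,-0.3,-0.05,0,-0.03,-0.3,-0.05,0,0,0,0,0]'
python3 - <<'E'
from h import *
W=snap('scene','s8');print(manip.sense()['tcp_pos'])
cv2.imwrite('pics/cs8.png',cv2.resize(W[0][120:240,140:280],(700,600),interpolation=cv2.INTER_CUBIC)[...,::-1])
E
```

```text
t: 13.18
tcp_pos: [0.4989, 0.1677, 0.1305]
tool_rot: [0.744, 0.668, -0.0, 0.0]
force: [-1.3, 3.1, 1.3]
finger_gap: 0.241
[0.49888275 0.167765   0.13046606]
```

View pics/cs8.png

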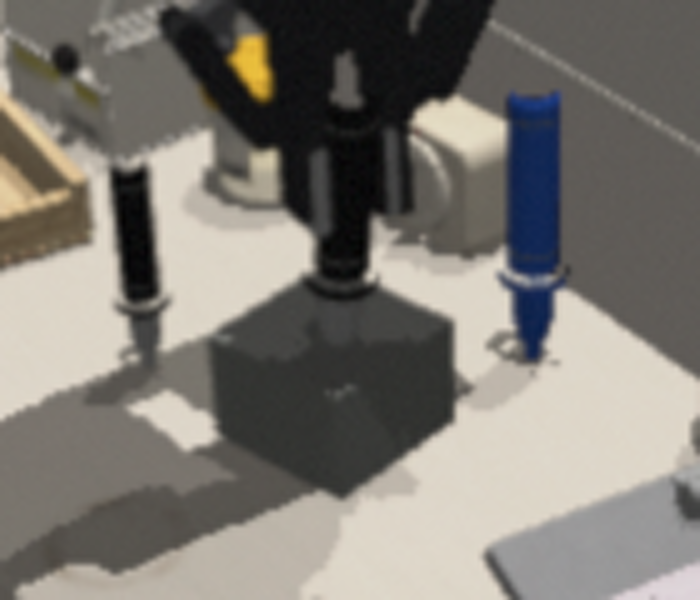

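```bash
python3 -m inch '[-0.03,-0.3,-0.06,0,-0.03,-0.3,-0.07,0,-0.03,-0.3,-0.08,0,-0.03,-0.3,-0.08,0,-0.03,-0.25,-0.08,0,0,0,0,0]'
python3 - <<'E'
from h import *
W=snap('scene','s9');S=snap('side','d9');s=manip.sense();print(s['tcp_pos'],s['force'])
cv2.imwrite('pics/cs9.png',cv2.resize(W[0][120:240,140:280],(700,600),interpolation=cv2.INTER_CUBIC)[...,::-1])
E
```

```text
t: 13.98
tcp_pos: [0.4974, 0.1529, 0.127]
tool_rot: [0.744, 0.668, -0.0, 0.0]
force: [-0.7, 2.1, 4.9]
finger_gap: 0.252
[0.49736318 0.15297419 0.12698787] [-1.45913482  2.01868922  5.40381464]
```

View pics/cs9.png

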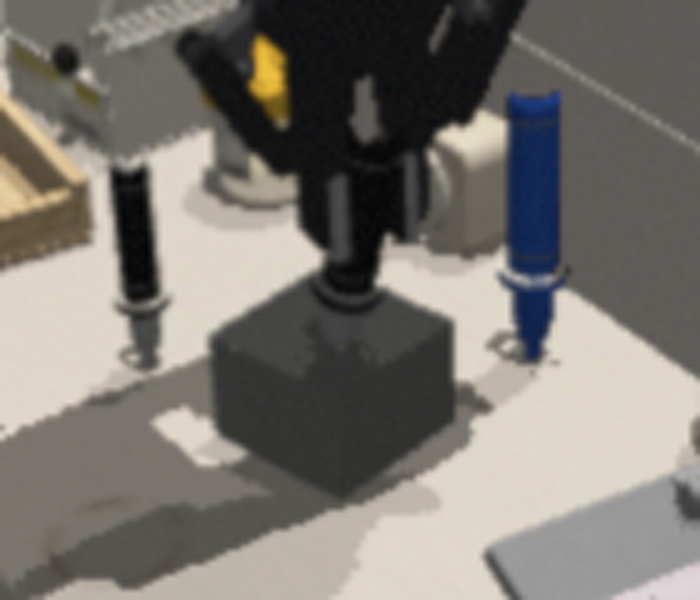

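```bash
python3 -m inch '[0,0,0,0,0,0,0,0,-0.02,-0.18,0.5,0,-0.04,-0.35,1,0,-0.04,-0.35,1,0,-0.04,-0.35,1,0,-0.04,-0.35,1,0,-0.04,-0.35,1,0,0,0,2,0,0,0,2,0,0,0,1,0,0,0,0,0]' 0 45
python3 - <<'E'
from h import *
W=snap('scene','s10');S=snap('side','d10');s=manip.sense();print(s['t'],s['tcp_pos'],s['force'],s['finger_gap'])
cv2.imwrite('pics/cs10.png',cv2.resize(W[0][70:190,150:290],(700,600),interpolation=cv2.INTER_CUBIC)[...,::-1])
cv2.imwrite('pics/cd10.png',cv2.resize(S[0][70:190,180:320],(700,600),interpolation=cv2.INTER_CUBIC)[...,::-1])
E
```

```text
t: 15.58
tcp_pos: [0.4955, 0.1341, 0.2324]
tool_rot: [0.744, 0.668, 0.001, 0.001]
force: [0.5, -0.1, -1.3]
finger_gap: 0.245
15.675 [0.49473682 0.13413543 0.23125585] [ 0.48657384 -0.07343923 -1.46612387] 0.24427367232555108
```

View pics/cs10.png

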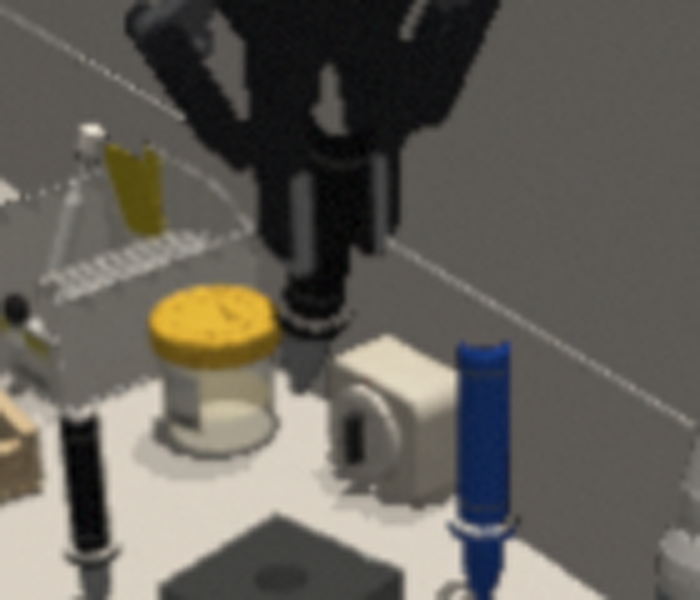

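View pics/cd10.png

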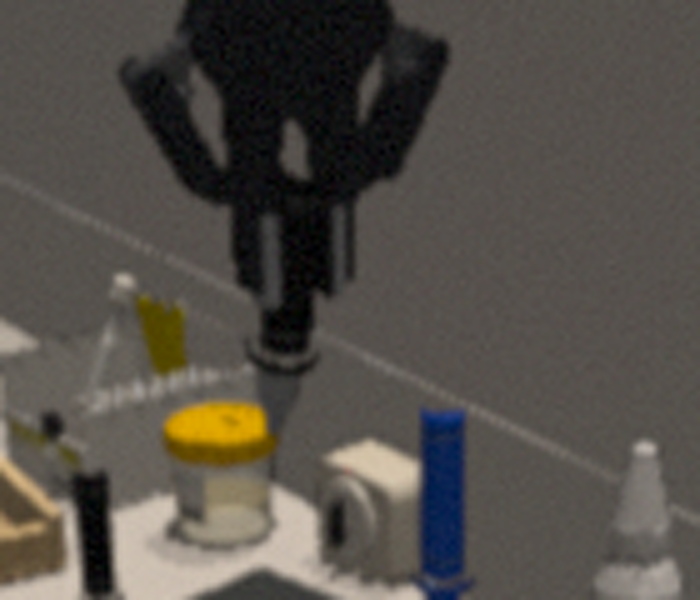

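```bash
python3 - <<'E'
from h import *
W=load('s10');S=load('d10')
g=np.array([.4951,.1341,.2318]);ps=-.105
for a in(14,17,20,23,26):
    t=np.radians(a);ax=np.array([np.sin(ps)*np.sin(t),-np.cos(ps)*np.sin(t),np.cos(t)])
    P=[g+.04*ax,g-.044*ax,g-.074*ax,g-.092*ax]
    print(a,'scene crop',((proj(W,P)-[150,70])*5).round().tolist(),'side',((proj(S,P)-[180,70])*5).round().tolist())
print(tri(W,(213.2,133.4),S,(236.8,140.8)))
E
```

```text
14 scene crop [[335.0, 108.0], [315.0, 305.0], [308.0, 368.0], [305.0, 405.0]] side [[297.0, 154.0], [282.0, 342.0], [278.0, 403.0], [275.0, 439.0]]
17 scene crop [[338.0, 112.0], [312.0, 301.0], [304.0, 362.0], [299.0, 397.0]] side [[299.0, 157.0], [280.0, 339.0], [274.0, 398.0], [270.0, 433.0]]
20 scene crop [[341.0, 116.0], [309.0, 297.0], [299.0, 355.0], [293.0, 388.0]] side [[301.0, 160.0], [278.0, 336.0], [270.0, 393.0], [266.0, 426.0]]
23 scene crop [[343.0, 120.0], [306.0, 292.0], [294.0, 347.0], [287.0, 379.0]] side [[304.0, 163.0], [276.0, 332.0], [267.0, 387.0], [261.0, 419.0]]
26 scene crop [[346.0, 124.0], [303.0, 287.0], [290.0, 340.0], [282.0, 369.0]] side [[306.0, 166.0], [273.0, 329.0], [263.0, 381.0], [257.0, 411.0]]
(array([0.49759881, 0.14630444, 0.18316757]), np.float64(0.00010274097284476993))
```

```bash
python3 - <<'E'
from h import *
V=snap('wrist','w10');print(manip.sense()['tcp_pos'])
cv2.imwrite('pics/cw10.png',cv2.resize(V[0][150:350,170:350],(540,600),interpolation=cv2.INTER_CUBIC)[...,::-1])
E
```

```text
[0.49463102 0.13411744 0.23101413]
```

View pics/cw10.png

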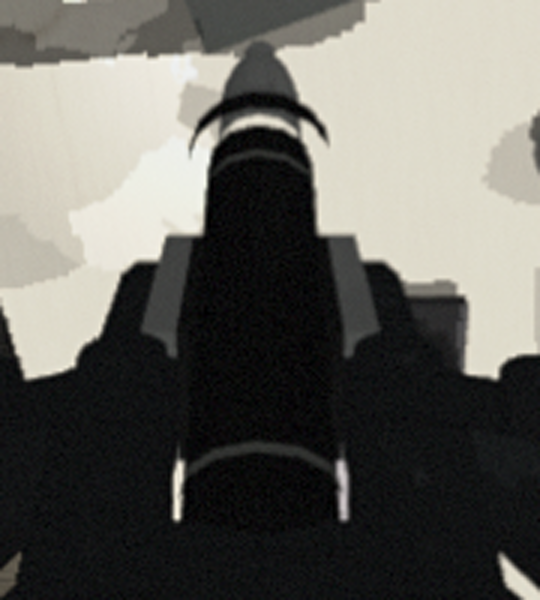

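```bash
python3 - <<'E'
from h import *
V=load('w10');C=cloud(V);T=V[2]
g=np.array([.49463,.13412,.23101]);ps=-.105
u=np.array([np.cos(ps),np.sin(ps),0]);f=np.array([-np.sin(ps),np.cos(ps),0])
for r in list(range(46,150,6))+list(range(150,300,12)):
    y=150+r//3*1;pass
for y in range(163,320,5):
    row=C[y,250:263];q=np.nanmedian(row,0)-g
    print(y,(1000*np.array([q@u,q@f,q[2]])).round(1))
print('pred')
for L in(0,.002,.004,.006,.008):
  for a in(15,18,20,22):
    t=np.radians(a);ax=np.array([np.sin(ps)*np.sin(t),-np.cos(ps)*np.sin(t),np.cos(t)])
    P=[g-(.088+L)*ax];print(L,a,proj(V,P).round(1).tolist())
E
```

```text
163 [-1.000e-01  5.000e+00 -2.319e+02]
168 [  0.1  32.9 -71.6]
173 [  0.1  31.5 -61.8]
178 [  0.1  29.5 -56.4]
183 [  0.1  30.3 -39.9]
188 [   2.3  -27.8 -231.4]
193 [  0.1  25.1 -36.7]
198 [  0.1  23.4 -32.3]
203 [  0.1  21.9 -27.9]
208 [  0.1  20.2 -24.2]
213 [  0.   18.8 -19.8]
218 [  0.1  17.5 -16.2]
223 [  0.1  16.2 -12.5]
228 [ 0.1 15.1 -8.9]
233 [ 0.  13.9 -5.3]
238 [ 0.  12.6 -2. ]
243 [ 0.  11.7  1.6]
248 [ 0.  10.6  4.3]
253 [0.  9.4 6.9]
258 [ 0.   8.4 10. ]
263 [ 0.   7.6 12.6]
268 [ 0.   6.6 15.1]
273 [ 0.1  5.7 17.8]
278 [ 0.   4.7 20. ]
283 [-0.   3.9 22.4]
288 [-0.   3.2 24.9]
293 [ 0.1  2.5 27.2]
298 [ 0.1  2.  29.4]
303 [ 0.1  0.6 30.7]
308 [ 0.   0.1 33.2]
313 [ 0.  -0.1 35.5]
318 [ 0.1 -1.1 37.2]
pred
0 15 [[256.0, 177.2]]
0 18 [[256.0, 171.9]]
0 20 [[255.9, 168.4]]
0 22 [[255.9, 164.9]]
0.002 15 [[256.0, 175.9]]
0.002 18 [[256.0, 170.6]]
0.002 20 [[255.9, 167.0]]
0.002 22 [[255.9, 163.5]]
0.004 15 [[256.0, 174.7]]
0.004 18 [[255.9, 169.2]]
0.004 20 [[255.9, 165.6]]
0.004 22 [[255.9, 162.0]]
0.006 15 [[256.0, 173.5]]
0.006 18 [[255.9, 167.9]]
0.006 20 [[255.9, 164.2]]
0.006 22 [[255.9, 160.6]]
0.008 15 [[256.0, 172.3]]
0.008 18 [[255.9, 166.6]]
0.008 20 [[255.9, 162.9]]
0.008 22 [[255.9, 159.2]]
```

```bash
python3 - <<'E'
from h import *
V=load('w10');C=cloud(V)
g=np.array([.49463,.13412,.23101]);ps=-.105
u=np.array([np.cos(ps),np.sin(ps),0]);f=np.array([-np.sin(ps),np.cos(ps),0])
t=np.radians(19.2);print(V[3][0,0])
for y in list(range(160,197))+list(range(300,332,2)):
    q=np.nanmedian(C[y,255:259],0)-g;F,z=q@f,q[2]
    print(y,V[0][y,256].tolist(),'axial %.1f radial %.1f'%(1e3*(z*np.cos(t)-F*np.sin(t)),1e3*(F*np.cos(t)+z*np.sin(t))))
for L in(0,.002,.004):
    ax=np.array([np.sin(ps)*np.sin(t),-np.cos(ps)*np.sin(t),np.cos(t)])
    c=g+.0005*f-(.088+L)*ax;r=c-V[2][:3,3];d=np.linalg.norm(r);n=np.cross(r/d,u);
    print(L,proj(V,[c,c+.004*n,c-.004*n]).round(1).tolist())
E
```

```text
280.25229802403453
160 [74, 77, 72] axial -177.8 radial -42.6
161 [91, 91, 86] axial -178.0 radial -44.0
162 [113, 113, 104] axial -199.2 radial -57.6
163 [104, 102, 96] axial -220.8 radial -71.5
164 [76, 77, 75] axial -89.4 radial 4.2
165 [72, 73, 72] axial -88.1 radial 4.1
166 [74, 75, 73] axial -85.9 radial 4.6
167 [68, 70, 67] axial -79.3 radial 7.7
168 [73, 74, 72] axial -77.1 radial 8.3
169 [66, 69, 68] axial -74.5 radial 8.9
170 [69, 70, 69] axial -72.4 radial 9.5
171 [73, 74, 72] axial -71.0 radial 9.5
172 [71, 73, 70] axial -69.7 radial 9.5
173 [75, 75, 74] axial -68.0 radial 9.8
174 [75, 75, 72] axial -66.9 radial 9.7
175 [73, 74, 73] axial -65.5 radial 9.7
176 [73, 75, 74] axial -64.8 radial 9.5
177 [74, 76, 74] axial -63.5 radial 9.5
178 [67, 68, 66] axial -62.2 radial 9.7
179 [64, 64, 64] axial -60.7 radial 9.8
180 [48, 50, 48] axial -50.9 radial 15.5
181 [20, 22, 23] axial -50.3 radial 15.3
182 [5, 1, 5] axial -48.8 radial 15.5
183 [11, 12, 11] axial -47.3 radial 15.9
184 [7, 7, 10] axial -46.8 radial 15.4
185 [24, 26, 24] axial -45.1 radial 15.8
186 [56, 57, 55] axial 
[... 527 characters left out ...]
15, 16, 13] axial 29.4 radial 10.9
306 [9, 13, 11] axial 30.5 radial 11.3
308 [5, 9, 2] axial 31.4 radial 11.3
310 [10, 6, 10] axial 32.2 radial 11.3
312 [12, 8, 11] axial 33.2 radial 11.6
314 [7, 7, 7] axial 34.1 radial 11.7
316 [12, 13, 12] axial 34.5 radial 11.1
318 [12, 8, 12] axial 35.8 radial 11.8
320 [10, 14, 16] axial 36.0 radial 10.9
322 [7, 3, 7] axial 36.7 radial 10.8
324 [13, 16, 15] axial 37.3 radial 10.4
326 [11, 7, 13] axial 37.9 radial 10.0
328 [8, 10, 13] axial 48.6 radial 28.8
330 [11, 12, 14] axial 49.0 radial 28.5
0 [[255.9, 169.2], [256.0, 174.5], [255.9, 163.8]]
0.002 [[255.9, 167.8], [256.0, 173.1], [255.9, 162.5]]
0.004 [[255.9, 166.4], [256.0, 171.7], [255.9, 161.1]]
```

```bash
python3 -m inch '[-0.15,-1.5,0,0,-0.15,-2.8,0,0,-0.15,-2.8,0,0,-0.15,-2.8,0,0,-0.15,-2.8,0,0,-0.15,-2.8,0,0,-0.15,-2.8,0,0,-0.1,-2.5,0,0,-0.1,-1.8,-1,0,0,0,-2,0,0,0,-2,0,0,0,-2,0,0,0,0,0,0,0,0,0]'
python3 - <<'E'
from h import *
V=snap('wrist','w11');s=manip.sense();print(s['t'],s['tcp_pos'],s['tool_rot'],s['force'],s['finger_gap'])
cv2.imwrite('pics/cw11.png',cv2.resize(V[0][100:300,170:350],(540,600),interpolation=cv2.INTER_CUBIC)[...,::-1])
W=snap('scene','s11');cv2.imwrite('pics/cs11.png',cv2.resize(W[0][170:290,210:350],(700,600),interpolation=cv2.INTER_CUBIC)[...,::-1])
E
```

```text
t: 17.48
tcp_pos: [0.4828, -0.092, 0.1618]
tool_rot: [0.744, 0.668, -0.0, -0.0]
force: [0.1, 0.1, -1.2]
finger_gap: 0.248
17.525 [ 0.48306223 -0.09208067  0.16211924] [7.44215327e-01 6.67939601e-01 1.91378165e-04 4.47197721e-04] [ 0.07171882 -0.49070103 -0.88333472] 0.24250740984148594
```

View pics/cw11.png

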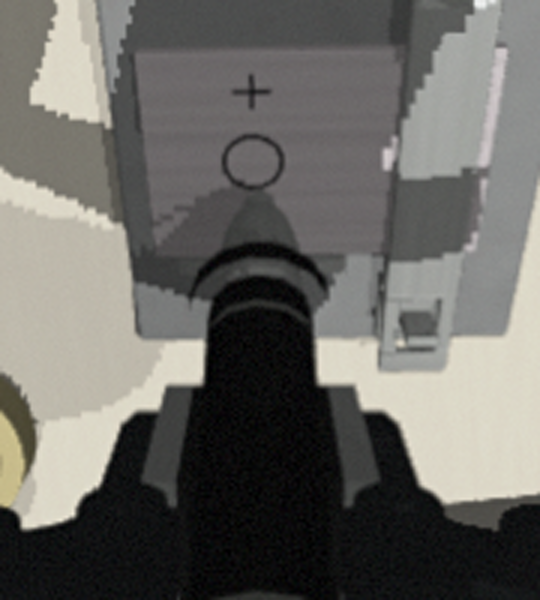

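View pics/cs11.png

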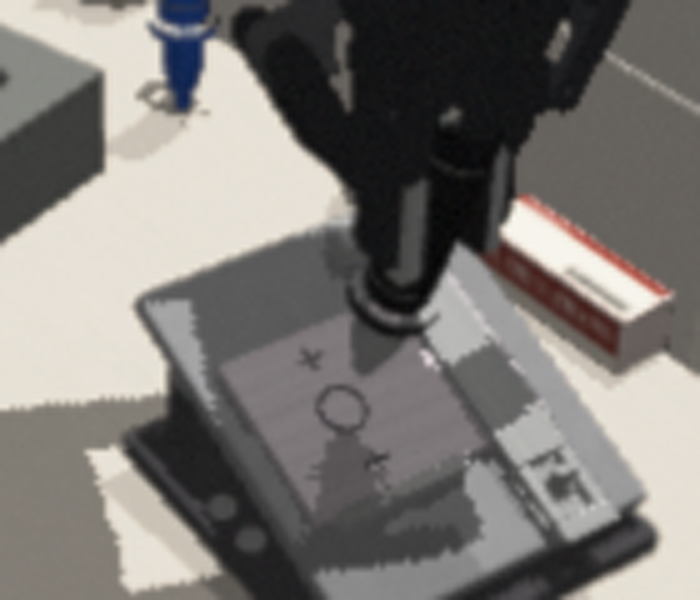

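```bash
python3 - <<'E'
from h import *
V=load('w11');sp=onz(V,(254.3,154),.0547)[0];print('ring',sp,dep(V,(254,154)))
C=cloud(V);g=np.array([.48306,-.09208,.16212]);ps=-.105
f=np.array([-np.sin(ps),np.cos(ps),0]);u=np.array([np.cos(ps),np.sin(ps),0])
Q=np.array([np.nanmedian(C[y,250:262],0)-g for y in range(206,290)]);F=Q@f;z=Q[:,2]
m=(abs(np.diff(F,append=F[-1]))<.002);p=np.polyfit(z[m],F[m],1);print('tilt',np.degrees(np.arctan(-p[0])),p[1],'res',np.std(F[m]-np.polyval(p,z[m])))
t=np.radians(19.2);a=np.array([np.sin(ps)*np.sin(t),-np.cos(ps)*np.sin(t),np.cos(t)])
tip=g+.0005*f-.093*a;n=np.array([-.034,-.340,.940]);n/=np.linalg.norm(n)
spot=np.array([.486,-.0548,.0547])
d=tip-spot;print('tip',tip,'gap along n',d@n,'lateral u,y',d@u,(d-(d@n)*n)@np.cross(n,u))
goal=spot+.088*a-.0005*f;print('goal tcp',goal,'move cm',(goal-g)*100)
print(proj(V,[tip,spot]))
E
```

```text
ring [ 0.48532956 -0.05507093  0.0547    ] [[ 0.48505449 -0.05523905  0.0534863 ]]
tilt 19.271495491975084 0.011835134121426488 res 0.00015703727027820578
tip [ 0.48631789 -0.0611666   0.074293  ] gap along n 0.02056759222272722 lateral u,y 0.0009834031194601433 0.000774286848444777
goal tcp [ 0.48291445 -0.08407812  0.13780512] move cm [-0.01455508  0.80018755 -2.43148794]
[[256.32884152 165.90695536]
 [255.07309917 153.58724728]]
```

```bash
python3 -m inch '[-0.01,0.12,-0.34,0,-0.01,0.12,-0.34,0,-0.01,0.12,-0.34,0,0,0.12,-0.34,0,0,0.12,-0.34,0,0,0,0,0]'
python3 -m inch '[0,0.05,-0.14,0,0,0.05,-0.14,0,0,0,0,0,0,0,0,0]'
python3 - <<'E'
from h import *
V=snap('wrist','w12');s=manip.sense();print(s['t'],s['tcp_pos'],s['force'])
cv2.imwrite('pics/cw12.png',cv2.resize(V[0][100:300,170:350],(540,600),interpolation=cv2.INTER_CUBIC)[...,::-1])
E
```

```text
t: 18.32
tcp_pos: [0.4822, -0.0856, 0.1444]
tool_rot: [0.744, 0.668, -0.0, -0.0]
force: [0.3, 0.3, -1.9]
finger_gap: 0.241
t: 18.82
tcp_pos: [0.4825, -0.0849, 0.142]
tool_rot: [0.744, 0.668, 0.0, 0.0]
force: [-0.1, -0.3, -1.3]
finger_gap: 0.245
18.875 [ 0.48249946 -0.08488891  0.14199048] [-0.69915151 -0.49192113 -1.29525876]
```

View pics/cw12.png

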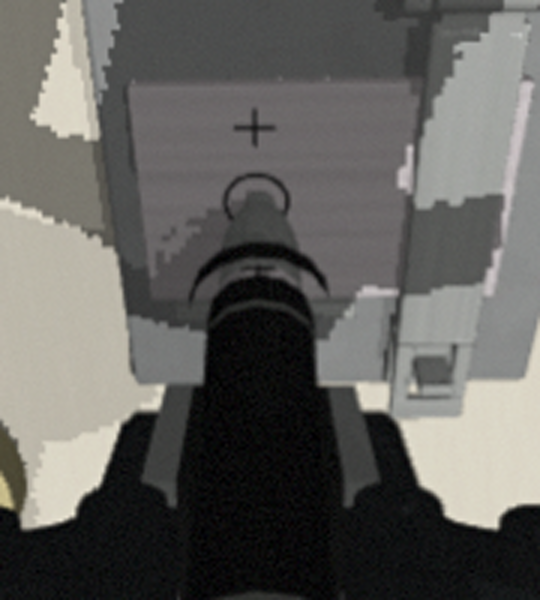

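```bash
python3 -m inch '[0.01,0.05,-0.14,0,0,0,0,0,0,0,0,0]'; python3 -m inch '[0.01,0.05,-0.14,0,0,0,0,0,0,0,0,0]'
python3 - <<'E'
from h import *
F=[]
for i in range(4):
    snap('side');s=manip.sense();F.append(s['force'])
print(s['t'],s['tcp_pos'],np.mean(F,0))
E
```

```text
t: 19.25
tcp_pos: [0.4826, -0.0844, 0.1406]
tool_rot: [0.744, 0.668, 0.0, 0.0]
force: [-0.5, -0.5, 0.4]
finger_gap: 0.242
t: 19.62
tcp_pos: [0.4827, -0.0839, 0.1392]
tool_rot: [0.744, 0.668, 0.0, 0.0]
force: [-0.7, -1.4, 1.1]
finger_gap: 0.242
19.825 [ 0.48266923 -0.08387923  0.13916164] [-0.34955255 -0.82990493  1.33194952]
```

```bash
python3 -m inch '[0.01,0.05,-0.15,0,0,0,0,0,0,0,0,0,0,0,0,0]'
python3 - <<'E'
from h import *
F=[]
for i in range(5):
    V=snap('wrist','w13');s=manip.sense();F.append(s['force'])
print(s['t'],s['tcp_pos'],np.mean(F,0),s['qd'])
cv2.imwrite('pics/cw13.png',cv2.resize(V[0][100:300,170:350],(540,600),interpolation=cv2.INTER_CUBIC)[...,::-1])
C=cloud(V);g=s['tcp_pos'];ps=-.105
f=np.array([-np.sin(ps),np.cos(ps),0])
Q=np.array([np.nanmedian(C[y,250:262],0)-g for y in range(206,290)]);F=Q@f;z=Q[:,2]
m=(abs(np.diff(F,append=F[-1]))<.002);p=np.polyfit(z[m],F[m],1);print('tilt',np.degrees(np.arctan(-p[0])),p[1])
W=snap('scene','s13');cv2.imwrite('pics/cs13.png',cv2.resize(W[0][170:290,210:350],(700,600),interpolation=cv2.INTER_CUBIC)[...,::-1])
E
```

```text
t: 20.32
tcp_pos: [0.4828, -0.0834, 0.1377]
tool_rot: [0.744, 0.668, 0.0, 0.0]
force: [-0.5, -1.8, 2.3]
finger_gap: 0.247
20.575 [ 0.48272976 -0.08335321  0.13763804] [-0.68657684 -0.87443389  1.95670796] [ 0.00043672  0.00076722 -0.00096875 -0.00030085 -0.00084955  0.00034845]
tilt 19.32376501150625 0.011914754483617594
```

View pics/cw13.png

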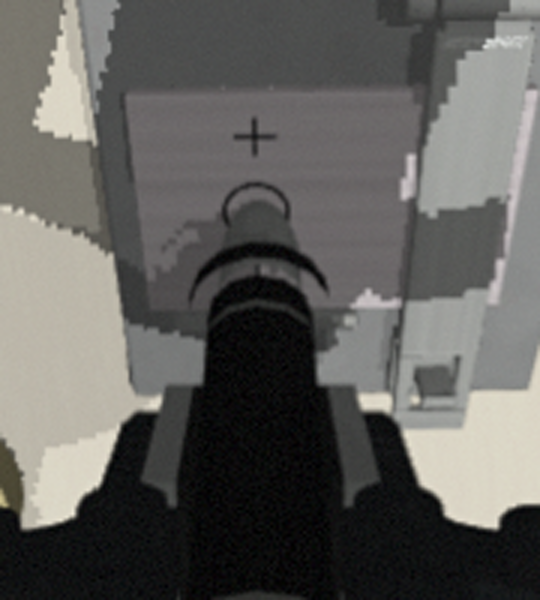

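View pics/cs13.png

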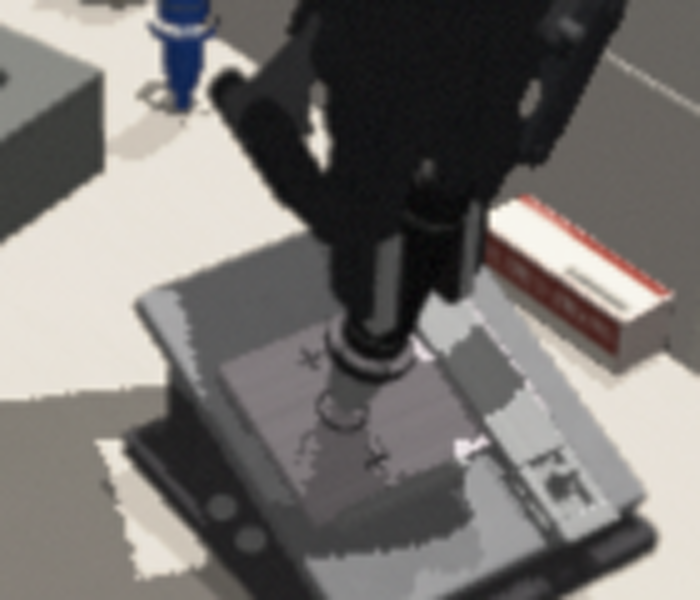

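```bash
python3 -m inch '[0,0,0,0,0,0,0,0,0,0,0,0]'; python3 - <<'E'
from station import job
print(job.sign_off())
E
```

```text
t: 21.0
tcp_pos: [0.4828, -0.0833, 0.1376]
tool_rot: [0.744, 0.668, 0.0, 0.0]
force: [-0.8, -1.7, 2.4]
finger_gap: 0.247
the job is handed in; nothing more can be done
None
```

I shut the strap, then took the probe from its stand and pressed its tip into the engraved ring. I handed the job in at about 21 s, still holding the probe there. No verdict is reported, so these are my own last checks.

- **Strap:** I swung it down with closed fingers until it met its stop, at about 22 N. Measured after the push and before the probe was lifted, its plane was within about 0.2° of the plate, with the staple showing through the slot. The last pictures still show it flat.
- **Tilting the probe:** The moves only turn the tool about the vertical. So I lifted the probe part-way, tipped it in the grip against the rim of the stand's hole, tightened the grip to 45 N, and then drew it out.
- **Squareness:** The probe leans 19.3° against the plate's 20°, well within the 8.6° allowed.
- **Tip position:** It is about 1 mm from the ring's centre by calculation, and the pictures show it inside the ring.
- **Press:** The force change is about 3.4 N, which means the tip is pushed in about 4.3 mm. The travel since contact gives 4.2 mm. Force readings scatter by about 1 N.
- **Grip and surroundings:** The probe did not slip in the fingers and the arm was still. I did not measure whether the other things on the table had moved, but nothing was seen to touch them.

No check failed. One reading stood out: early camera views put the probe a few millimetres lower in the grip than expected. The wrist camera showed it was only about 1 mm, and I allowed for that.

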